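# Load the bench chiller in run order

### The arm

A 6-joint arm with a two-finger parallel gripper is mounted at the origin on a cart in front of the work surface, level with it; the furniture and walls round the work are solid. World frame = base frame: x ahead of the robot, y to its left, z up, the work surface at z = 0. Lengths are in m, angles in rad, forces in N, time in s.
With the tool pointing down it reaches from about 0.35 to 0.975 m from the base axis. Payload 4.9 kg.
Tool frame: the origin (TCP) lies at the very end of the fingers, on their centre line; the grasp point (between the pads) lies 19 mm behind it (manip.hold_point_z is the distance from the TCP to the grasp point, in m); z points along the fingers, x is the direction in which the jaws open and shut, and the axes are right-handed (so a half turn about z gives the same grasp; the last joint's range is limited). The gripper opens to 85 mm and grips with 20 to 120 N. Pads are 22 mm wide; open, the fingers measure 114 mm over their backs; the gripper's body (76 mm by 85 mm) begins 54 mm behind the grasp point. The pads swing forward as they close: fully open they stand 13 mm farther back than shut.
Start: joints at [-1.413, 0.053, 1.613, -0, 1.476, -0.119], TCP at [0.171, -0.601, 0.231] pointing down, gripper open.
Joint ranges: [-3.01, 3.01], [-1.01, 2.22], [0.06, 2.58], [-1.02, 4.17], [0.09, 2.62], [-3.14, 3.14]. Speed limits (rad/s): [2.57, 2.57, 3.14, 3.14, 3.14, 3.14].

### API

Orientations are given as a unit quaternion [w, x, y, z].
In Python, from plant import manip gives the robot as it stands.
- The arm moves only by the shell command python3 -m handwheel 'ROWS' [OPENING]. ROWS is JSON, a list of rows, each an object of numbers: "dx", "dy", "dz": the shift along the tool's x, y, z in m; "ax", "ay", "az": the turn, a rotation vector about the tool's x, y, z in rad. In form: [{"dx": .., "dy": .., "dz": .., "ax": .., "ay": .., "az": ..}, ...]. A call has 1 to 5 rows; each row is the pose to reach, as a shift and turn from the pose commanded when the call began, along the tool's axes at that moment; what a row does not reach only later rows make up. A row lasts 1/8 s, in which the tool goes at most 62.5 mm and 10.7 degrees, less where a joint would pass 70% of its speed; a pose out of reach is approached as far as the arm can. A call with a gripper value outside its range is refused whole. OPENING is the closure in counts, from 0 (fully open) to 255 (shut), set as the call begins (- or left out, the last holds). The fingers move at their own pace and stop on an object; the grip force is fixed at half the most. Time passes only in rows, so rows that repeat a pose let the fingers close. It gives the time, the measured TCP pose, the force and the opening at its end, in the units of the state.
- manip.state(): the state, without advancing time (a new reading comes with each control period).
- manip.grab_frame(name): name is "scene" or "top"; returns a dict with "image" (480x640x3 uint8, blue, green, red), "z_map" (480x640 float32, m along the optical axis (not along the pixel's ray), 0 where there is no reading), "K" (3x3 intrinsics, pixels), "xyz" and "rotation" of the camera in the world. Camera axes: x right, y up, looking along -z (the intrinsics and any distortion apply to the point x, -y, -z); pixel columns grow to the right and rows downward; lengths in m; the calibration is good to about 2 mm. A picture is of the moment at which its call begins.
- manip.job_done(): hands the job in, once; it reports no verdict.
The state is a dict: "time": time; "joint_pos": joint angles; "joint_vel": joint speeds; "joint_efforts": joint torques, N m; "tool_pos": TCP position; "tool_rot": TCP orientation; "contact_force": force on the tool from outside, world axes, zero at the start; "ft_torque": the same for the moment, N m; "gripper_width": opening from 0.0 (shut) to 1.0 (fully open).
Only numpy, scipy, OpenCV 4.12 (cv2) and the standard library are available. Lean on these libraries where they do the work, as an engineer would, in place of code of your own. Each camera call takes 0.05 s, during which the arm holds its last target.

### The job

The four amber vials in the grey carrying rack can only be told apart by their order, counted from the rack's cut-off corner. Move them into the bays of the chiller's aluminium block in that same order, so that the vial at the rack's cut-corner end stands in the bay at the block's cut-corner end and the rest follow on, one to a bay. Stand each one upright on the floor of its bay, never let a vial tip over, and leave the tape roll, pen and cup where they are.

Things in the scene. Friction and masses are not known exactly. Their poses are not given: they have to be found in the camera images.
- vial_1: amber glass vial with white screw cap, 33 mm diameter, 70 mm tall (body to 60 mm up, then the 26 mm cap), about 50 g; origin at the centre of its underside, z up through the cap. At the start it stands upright in the carrying rack, first place counted from the rack's cut corner; it looks the same as the other three.
- vial_2: amber glass vial with white screw cap, 33 mm diameter, 70 mm tall (body to 60 mm up, then the 26 mm cap), about 50 g; origin at the centre of its underside, z up through the cap. At the start it stands upright in the carrying rack, second place counted from the rack's cut corner; it looks the same as the other three.
- vial_3: amber glass vial with white screw cap, 33 mm diameter, 70 mm tall (body to 60 mm up, then the 26 mm cap), about 50 g; origin at the centre of its underside, z up through the cap. At the start it stands upright in the carrying rack, third place counted from the rack's cut corner; it looks the same as the other three.
- vial_4: amber glass vial with white screw cap, 33 mm diameter, 70 mm tall (body to 60 mm up, then the 26 mm cap), about 50 g; origin at the centre of its underside, z up through the cap. At the start it stands upright in the carrying rack, fourth place counted from the rack's cut corner; it looks the same as the other three.
- carrying_rack: grey plastic rack, fixed, lying any way round: 60 x 232 mm, 34 mm high, one row of four snug 36 mm wells, 22 mm deep (vial undersides 12 mm above the bench, vials stick 48 mm out). Origin at bench height under the middle of the row; z up, y along the row towards the end with the cut-off corner (30 mm). Wells at x = 0, y = +78 (first place, cut-corner end), +26, -26, -78 mm.
- chiller: fixed white housing 100 x 268 x 42 mm, dark display on its -x side, under a bare aluminium block 62 x 253 mm, top 72 mm above the bench, with a row of four square bays, each 50 x 50 mm, 22 deep, floor 50 above the bench, 5 mm walls between. Origin at bench height under the row's middle; z up, y along the row to the end with the cut corner (26 mm). Bays at x = 0, y = +82.5 (first, cut-corner end), +27.5, -27.5, -82.5 mm.
- tape_roll: bystander: roll of tape lying flat, 96 mm across, 25 mm high; origin under its centre
- pen: bystander: marker pen lying near the bench's front edge, 122 mm long, 11 mm thick; origin under its middle, y along it
- cup: bystander: white open cup, 61 mm wide, 66 mm tall; origin under its centre
Things that resemble listed ones, but are neither listed nor needed, are in the scene too. What is shaped like the vial_3 but yellow is not meant.

How it is judged:
By the outcome, as a careful person would: the job done as asked, in the order asked, and still so for the second after the job is handed in, with the robot touching nothing.
It also fails if it takes over 104 s, if anything falls off the work surface, if the arm or the gripper's body presses on something with over 40 N, if the wrist force passes 120 N, or if a joint passes its speed limit or range.

## Working session

There is one attempt and no reset: what is moved stays moved. The work goes in short steps, Python scripts to look and compute and a shell command to move; the robot and the scene stay as the last step left them, time stands still between calls to the robot, and variables do not carry over. Pictures are saved under pics/ and viewed, and the job is handed in when it is done.

```bash
ls; mkdir -p pics; python3 - <<'E'
from plant import manip
import cv2,numpy as np
print(manip.state())
for n in("scene","top"):
    f=manip.grab_frame(n); cv2.imwrite(f"pics/{n}0.png",f["image"]); np.savez(f"{n}0.npz",**{k:f[k] for k in("image","z_map","K","xyz","rotation")})
    print(n,f["K"],f["xyz"],f["rotation"],[k for k in f])
E
```

```text
pics
{'time': 0.0, 'joint_pos': array([-1.41299421e+00,  5.33623502e-02,  1.61432900e+00, -1.05967958e-05,
        1.47599825e+00, -1.19008474e-01]), 'joint_vel': array([-0.00074765, -0.00144802,  0.00071709,  0.00035993, -0.00105774,
        0.00017698]), 'joint_efforts': array([-3.07502805e-04, -3.93684018e+01, -3.70172989e+01, -2.03419104e-04,
        7.01311394e-03,  1.14133258e-05]), 'tool_pos': array([ 0.17069712, -0.60057503,  0.23003871]), 'tool_rot': array([-7.23062159e-04,  7.97899938e-01, -6.02789009e-01, -7.59278541e-04]), 'contact_force': array([-0.44919582,  0.19569207, -0.22252975]), 'ft_torque': array([ 0.03134322, -0.04170147, -0.01347105]), 'gripper_width': 1.0019670192716459}
scene [[622.201461     0.         306.94298822]
 [  0.         622.201461   238.90655456]
 [  0.           0.           1.        ]] [0.1300917  0.52055093 1.0211443 ] [-0.25064855 -0.09706885  0.33907222  0.90154477] ['image', 'z_map', 'K', 'xyz', 'rotation']
top [[475.75186421   0.         318.1130079 ]
 [  0.         475.75186421 242.45464381]
 [  0.           0.           1.        ]] [ 0.45593641 -0.1728818   1.01790228] [ 0.70679685  0.030841   -0.04433583 -0.70535195] ['image', 'z_map', 'K', 'xyz', 'rotation']
```

View pics/scene0.png

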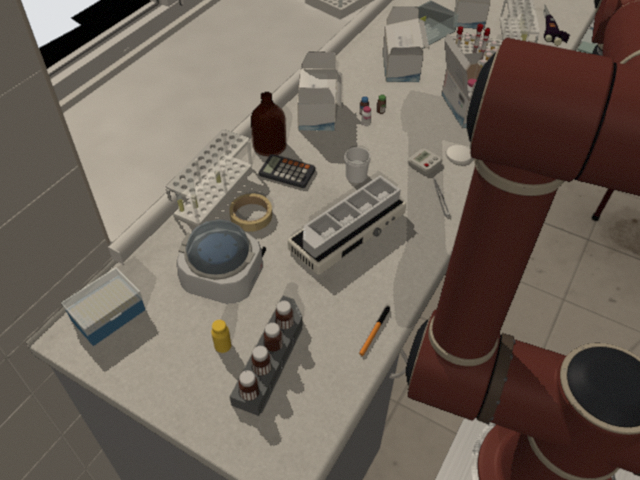

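View pics/top0.png

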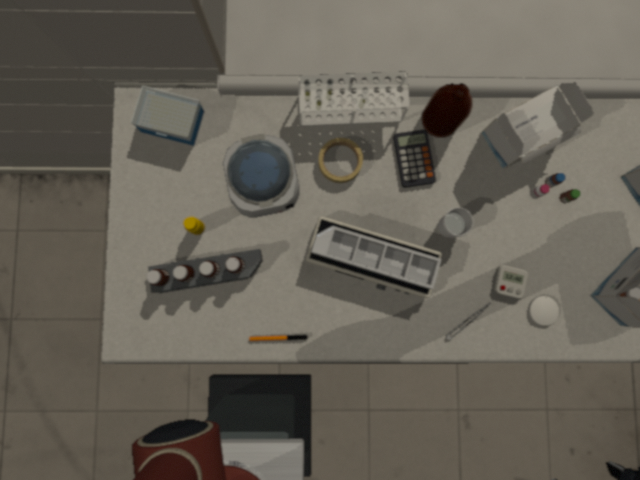

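```bash
cat > h.py <<'E'
import numpy as np,cv2
from scipy.spatial.transform import Rotation as R
def rot(q): q=np.asarray(q); return q if q.shape==(3,3) else R.from_quat([q[1],q[2],q[3],q[0]]).as_matrix()
def ray(f,u,v):
    d=np.linalg.inv(f["K"])@np.array([u,v,1.]); return rot(f["rotation"])@(d*[1,-1,-1])
def plane(f,u,v,z):
    d=ray(f,u,v); c=np.asarray(f["xyz"]); return c+d*(z-c[2])/d[2]
def cloud(f):
    v,u=np.mgrid[:480,:640]; d=np.stack([u,v,np.ones_like(u)],-1)@np.linalg.inv(f["K"]).T
    return (d*[1,-1,-1]*f["z_map"][...,None])@rot(f["rotation"]).T+f["xyz"]
def proj(f,p):
    c=(np.asarray(p)-f["xyz"])@rot(f["rotation"])*[1,-1,-1]; q=c@f["K"].T; return q[...,:2]/q[...,2:]
E
python3 - <<'E'
from h import *
f=dict(np.load("top0.npz")); s=dict(np.load("scene0.npz"))
a=cv2.resize(f["image"][240:300,140:270],None,fx=5,fy=5,interpolation=2)
b=cv2.resize(f["image"][210:310,300:445],None,fx=5,fy=5,interpolation=2)[:, :]
c=cv2.resize(s["image"][290:415,215:315],None,fx=4.5,fy=4.5,interpolation=2)
d=cv2.resize(s["image"][170:275,280:415],None,fx=5,fy=5,interpolation=2)
for n,i in zip("abcd",(a,b,c,d)): cv2.imwrite(f"pics/c_{n}.png",i)
P=cloud(f)
for u,v in[(420,320),(157,276),(233,264),(185,275),(193,224),(256,256),(340,240),(340,245)]: print(u,v,P[v,u].round(4))
S=cloud(s)
for u,v in[(330,280),(284,308),(248,378)]: print(u,v,S[v,u].round(4))
E
```

```text
420 320 [ 3.997e-01 -4.088e-01  2.000e-04]
157 276 [0.489  0.123  0.0839]
233 264 [ 0.513  -0.0235  0.0805]
185 275 [0.4911 0.0692 0.0826]
193 224 [0.5936 0.0597 0.0697]
256 256 [ 0.5327 -0.0628  0.0305]
340 240 [ 0.564  -0.2359  0.0547]
340 245 [ 0.5543 -0.2362  0.0489]
330 280 [ 0.4982 -0.1692  0.0044]
284 308 [ 0.5085 -0.0147  0.0864]
248 378 [0.4846 0.1349 0.0839]
```

```bash
sleep 1
```

```text
(no output)
```

View pics/c_a.png

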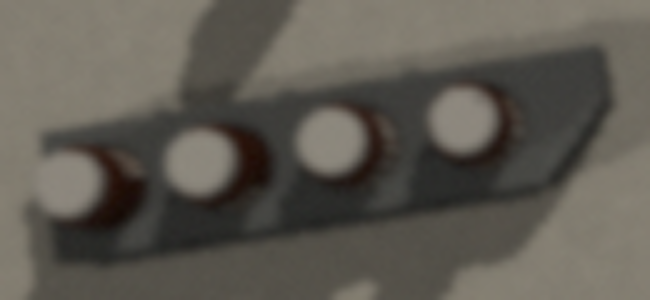

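View pics/c_b.png

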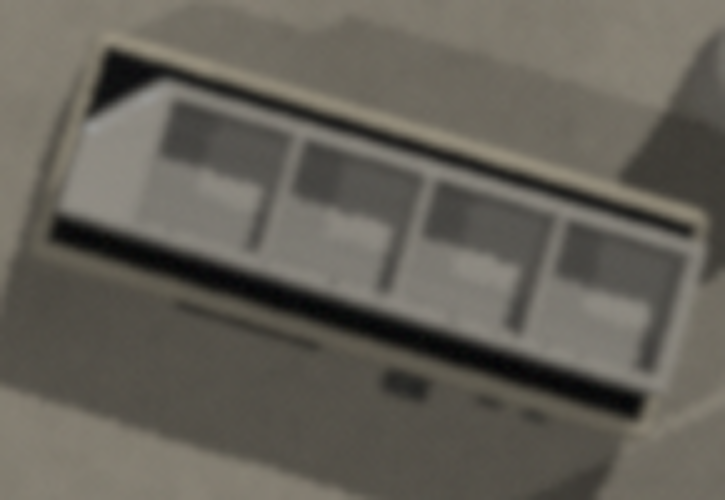

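View pics/c_c.png

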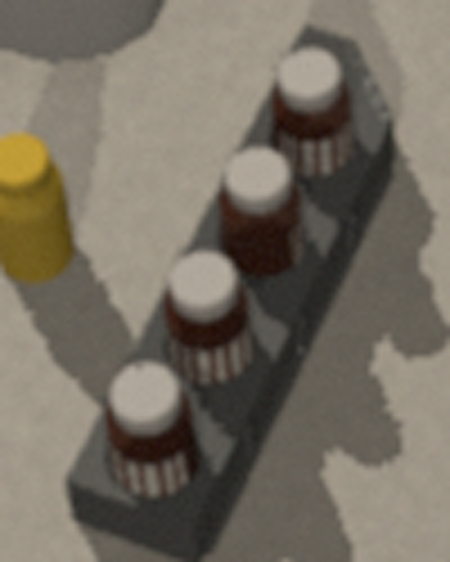

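View pics/c_d.png

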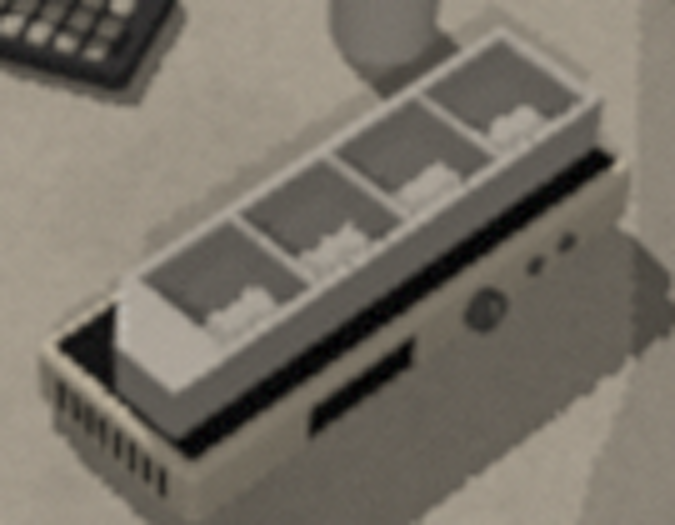

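Top view: the vials are at about (157,276), (182,272), (207,268) and (233,264). The rack's cut corner is at the right end (255,275), so vial_1 is at (233,264). The yellow look-alike at (193,224) stands outside the rack and is not meant. The block's cut corner is at the left end (322,232), so bay 1 is the leftmost bay at about (342,245).

Next I measure the positions precisely.

```bash
python3 - <<'E'
from h import *
f=dict(np.load("top0.npz")); s=dict(np.load("scene0.npz"))
def caps(f,box):
    u0,v0,u1,v1=box; im=f["image"][v0:v1,u0:u1]
    g=cv2.GaussianBlur(cv2.cvtColor(cv2.resize(im,None,fx=6,fy=6,interpolation=2),6),(5,5),0)
    return g
# caps by depth+brightness
for n,f_,rng in(("top",f,None),("scene",s,None)):
    P=cloud(f_); g=cv2.cvtColor(f_["image"],6)
    hsv=cv2.cvtColor(f_["image"],40)
    m=((P[...,2]>.06)&(P[...,2]<.1)&(P[...,0]>.45)&(P[...,0]<.56)&(P[...,1]>-.08)&(P[...,1]<.17)&(g>115)).astype(np.uint8)
    k,l,st,c=cv2.connectedComponentsWithStats(m)
    for i in range(1,k):
        if st[i,4]>15:
            print(n,c[i].round(1),st[i,4],plane(f_,*c[i],.082).round(4), P[l==i].mean(0).round(4))
# bay corners typed from crop b (x5, off 300,210), z=.072
o=np.array([300,210.])
for nm,q in(("bay1",[(170,95),(297,130),(260,255),(137,215)]),("bay4",[(565,215),(690,252),(652,375),(527,335)])):
    w=np.array([plane(f,*((np.array(p)-2)/5+o),.072) for p in q]); print(nm,w.mean(0).round(4),w[:,:2].round(4).tolist(),np.linalg.norm(np.roll(w,1,0)-w,axis=1).round(4))
# block top outline from depth
P=cloud(f); m=((P[...,2]>.065)&(P[...,2]<.08)&(P[...,1]<-.15)&(P[...,1]>-.5)&(P[...,0]>.4)&(P[...,0]<.66)).astype(np.uint8)
cs,_=cv2.findContours(m,0,2); cc=max(cs,key=cv2.contourArea); h=cv2.convexHull(cc)[:,0]
w=np.array([plane(f,*p,.072)[:2] for p in h],np.float32); print(cv2.minAreaRect(w))
E
```

```text
top [232.  263.4] 103 [ 0.514  -0.0217  0.082 ] [ 0.514  -0.0218  0.0821]
top [205.7 267.7] 108 [0.5056 0.0295 0.082 ] [0.5056 0.0295 0.0819]
top [179.3 271.9] 106 [0.4972 0.0806 0.082 ] [0.4972 0.0806 0.0821]
top [152.5 276.1] 110 [0.4889 0.1324 0.082 ] [0.4889 0.1325 0.0818]
scene [282.8 305.8] 131 [ 0.5147 -0.0202  0.082 ] [ 0.5139 -0.0191  0.0839]
scene [271.5 328.3] 141 [0.5057 0.0314 0.082 ] [0.5049 0.0324 0.084 ]
scene [259.3 351.8] 154 [0.4974 0.0825 0.082 ] [0.4966 0.0834 0.084 ]
scene [246.5 376.8] 169 [0.4888 0.1336 0.082 ] [0.488  0.1344 0.084 ]
bay1 [ 0.5534 -0.2403  0.072 ] [[0.585, -0.222], [0.571, -0.2729], [0.5208, -0.2577], [0.5367, -0.2087]] [0.0502 0.0529 0.0525 0.0516]
bay4 [ 0.5055 -0.397   0.072 ] [[0.5371, -0.3802], [0.5224, -0.4302], [0.4733, -0.4137], [0.4891, -0.3641]] [0.0507 0.0521 0.0518 0.0521]
((0.5318079590797424, -0.30737778544425964), (0.2528479993343353, 0.06270681321620941), 73.05548095703125)
```

```bash
cat > calc.py <<'E'
import sys
from h import *
from plant import manip
# usage: calc.py x y z yawdeg  -> rows units
def main(x,y,z,yaw):
    s=manip.state(); Rt=rot(s["tool_rot"]); p=s["tool_pos"]
    a=np.radians(yaw); G=np.array([[np.cos(a),np.sin(a),0],[np.sin(a),-np.cos(a),0],[0,0,-1]]).T
    d=Rt.T@(np.array([x,y,z])-p); w=R.from_matrix(Rt.T@G).as_rotvec()
    print("t",round(s["time"],2),"pos",p.round(4),"yaw",np.degrees(np.arctan2(Rt[1,0],Rt[0,0])).round(2),"F",s["contact_force"].round(1),"w",round(s["gripper_width"],3))
    print("d",d.round(4),"a",w.round(4))
main(*map(float,sys.argv[1:]))
E
python3 calc.py .5143 -.0212 .16 9.3
```

```text
t 0.1 pos [ 0.1707 -0.6007  0.2302] yaw -74.14 F [0.8 0.  0.6] w 0.997
d [-0.4634 -0.4889  0.0712] a [-1.5000e-03  1.3000e-03 -1.4563e+00]
```

```bash
python3 -m handwheel '[{"dx":-0.4634,"dy":-0.4889,"dz":0.05,"az":-1.456},{"dx":-0.4634,"dy":-0.4889,"dz":0.05,"az":-1.456},{"dx":-0.4634,"dy":-0.4889,"dz":0.05,"az":-1.456},{"dx":-0.4634,"dy":-0.4889,"dz":0.05,"az":-1.456},{"dx":-0.4634,"dy":-0.4889,"dz":0.05,"az":-1.456}]' 0; python3 calc.py .5143 -.0212 .16 9.3
```

```text
t 0.1 pos [ 0.1707 -0.6007  0.2302] yaw -74.14 F [0.8 0.  0.6] w 0.997
d [-0.4634 -0.4889  0.0712] a [-1.5000e-03  1.3000e-03 -1.4563e+00]invalid input at $[0]: expected keys dx, dy, dz, ax, ay, az
```

All six keys are required.

```bash
python3 -m handwheel '[{"dx":-0.4634,"dy":-0.4889,"dz":0.05,"ax":0,"ay":0,"az":-1.456},{"dx":-0.4634,"dy":-0.4889,"dz":0.05,"ax":0,"ay":0,"az":-1.456},{"dx":-0.4634,"dy":-0.4889,"dz":0.05,"ax":0,"ay":0,"az":-1.456},{"dx":-0.4634,"dy":-0.4889,"dz":0.05,"ax":0,"ay":0,"az":-1.456},{"dx":-0.4634,"dy":-0.4889,"dz":0.05,"ax":0,"ay":0,"az":-1.456}]' 0; python3 calc.py .5143 -.0212 .16 9.3
```

```text
time: 0.72
tool_pos: [0.3303, -0.3312, 0.2076]
tool_rot: [-0.0, 0.985, -0.175, 0.0]
contact_force: [0.8, -0.7, -0.7]
gripper_width: 0.999
t 0.72 pos [ 0.3303 -0.3312  0.2076] yaw -20.11 F [ 0.8 -0.7 -0.7] w 0.999
d [ 0.0662 -0.3543  0.0477] a [-4.000e-04 -0.000e+00 -5.133e-01]
```

```bash
python3 -m handwheel '[{"dx":0.0662,"dy":-0.3543,"dz":0.0477,"ax":0,"ay":0,"az":-0.5133},{"dx":0.0662,"dy":-0.3543,"dz":0.0477,"ax":0,"ay":0,"az":-0.5133},{"dx":0.0662,"dy":-0.3543,"dz":0.0477,"ax":0,"ay":0,"az":-0.5133},{"dx":0.0662,"dy":-0.3543,"dz":0.0477,"ax":0,"ay":0,"az":-0.5133},{"dx":0.0662,"dy":-0.3543,"dz":0.0477,"ax":0,"ay":0,"az":-0.5133}]' 0; python3 calc.py .5143 -.0212 .16 9.3
```

```text
time: 1.35
tool_pos: [0.4899, -0.0656, 0.1667]
tool_rot: [0.0, 0.997, 0.078, 0.0]
contact_force: [1.3, -1.5, 1.1]
gripper_width: 1.0
t 1.35 pos [ 0.4899 -0.0656  0.1667] yaw 8.99 F [ 1.3 -1.5  1.1] w 1.0
d [ 0.031  -0.04    0.0067] a [ 0.0002 -0.0001 -0.0053]
```

```bash
python3 -m handwheel '[{"dx":0.031,"dy":-0.04,"dz":0.0067,"ax":0,"ay":0,"az":-0.0053},{"dx":0.031,"dy":-0.04,"dz":0.0067,"ax":0,"ay":0,"az":-0.0053},{"dx":0.031,"dy":-0.04,"dz":0.0067,"ax":0,"ay":0,"az":-0.0053}]' 0; python3 calc.py .5143 -.0212 .04 9.3; python3 - <<'E'
from plant import manip
import cv2
for n in("scene","top"): cv2.imwrite(f"pics/{n}1.png",manip.grab_frame(n)["image"])
E
```

```text
time: 1.72
tool_pos: [0.5134, -0.0234, 0.1601]
tool_rot: [0.0, 0.997, 0.081, -0.001]
contact_force: [-0.0, 0.1, 0.4]
gripper_width: 1.001
t 1.73 pos [ 0.5134 -0.0234  0.1601] yaw 9.31 F [-0.   0.1  0.4] w 1.001
d [ 0.0014 -0.002   0.1201] a [0.0001 0.0011 0.0002]
```

View pics/scene1.png

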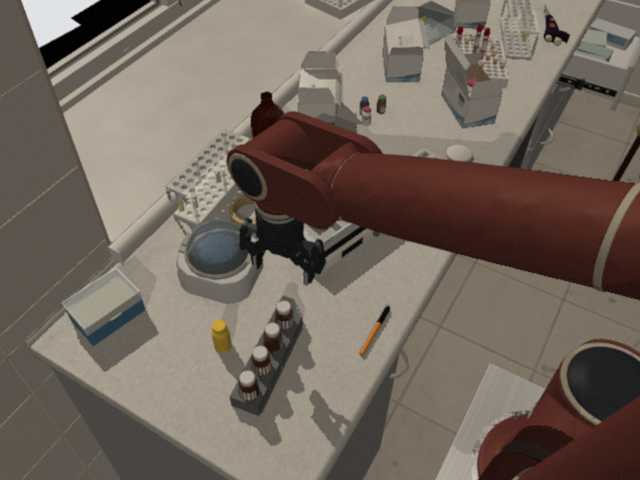

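View pics/top1.png

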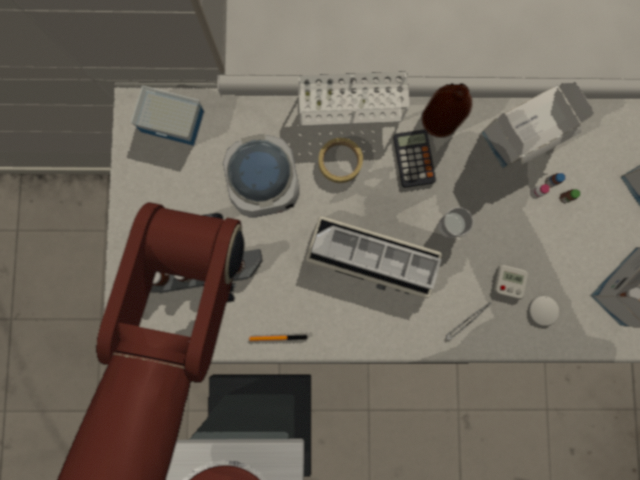

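The picture shows the gripper over the rack, with its finger tips at about (255,265) and (308,278) in the scene view and vial_1's cap at (283,306). I check this against the projected TCP, then descend with a correction.

```bash
python3 - <<'E'
from h import *
s=dict(np.load("scene0.npz"))
j=np.array([.987,.161,0])
for p in([.5134,-.0234,.16],np.array([.5134,-.0234,.173])+.045*j,np.array([.5134,-.0234,.173])-.045*j): print(proj(s,np.array(p)))
E
python3 -m handwheel '[{"dx":0.0014,"dy":-0.002,"dz":0.05,"ax":0,"ay":0,"az":0},{"dx":0.0014,"dy":-0.002,"dz":0.06,"ax":0,"ay":0,"az":0},{"dx":0.0014,"dy":-0.002,"dz":0.06,"ax":0,"ay":0,"az":0},{"dx":0.0014,"dy":-0.002,"dz":0.06,"ax":0,"ay":0,"az":0}]' 0; python3 calc.py .5143 -.0212 .04 9.3
```

```text
[282.90034871 278.95898035]
[258.9923512  266.84588679]
[306.79566068 282.02995224]
time: 2.33
tool_pos: [0.516, -0.0217, 0.1024]
tool_rot: [0.0, 0.997, 0.081, 0.001]
contact_force: [-0.7, -0.2, -0.2]
gripper_width: 1.001
t 2.33 pos [ 0.516  -0.0217  0.1024] yaw 9.25 F [-0.7 -0.2 -0.2] w 1.001
d [-0.0017 -0.0008  0.0624] a [ 0.001  -0.0028 -0.0009]
```

```bash
python3 -m handwheel '[{"dx":-0.001,"dy":0,"dz":0.03,"ax":0,"ay":0,"az":0},{"dx":-0.001,"dy":0,"dz":0.06,"ax":0,"ay":0,"az":0},{"dx":-0.001,"dy":0,"dz":0.0605,"ax":0,"ay":0,"az":0},{"dx":-0.001,"dy":0,"dz":0.0605,"ax":0,"ay":0,"az":0}]' 0; python3 calc.py .5143 -.0212 .04 9.3; python3 - <<'E'
from plant import manip
import cv2
i=manip.grab_frame("scene")["image"]; cv2.imwrite("pics/s2.png",cv2.resize(i[180:420,180:400],None,fx=2.5,fy=2.5))
E
```

```text
time: 2.82
tool_pos: [0.5152, -0.0215, 0.0419]
tool_rot: [0.0, 0.997, 0.081, 0.001]
contact_force: [-0.4, 0.7, 0.2]
gripper_width: 1.006
t 2.83 pos [ 0.5152 -0.0215  0.0419] yaw 9.29 F [-0.4  0.7  0.2] w 1.006
d [-0.0009 -0.0005  0.0019] a [ 0.001  -0.0027 -0.0002]
```

View pics/s2.png

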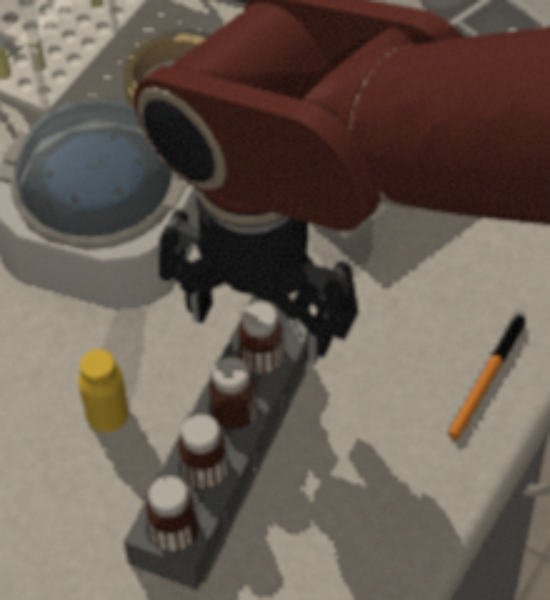

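The fingers straddle vial_1, whose cap is at about (284,308) in the full image; I close on it.

```bash
python3 -m handwheel '[{"dx":-0.0005,"dy":0,"dz":0.001,"ax":0,"ay":0,"az":0},{"dx":-0.0005,"dy":0,"dz":0.001,"ax":0,"ay":0,"az":0},{"dx":-0.0005,"dy":0,"dz":0.001,"ax":0,"ay":0,"az":0},{"dx":-0.0005,"dy":0,"dz":0.001,"ax":0,"ay":0,"az":0},{"dx":-0.0005,"dy":0,"dz":0.001,"ax":0,"ay":0,"az":0}]' 255; python3 calc.py .5143 -.0212 .04 9.3
```

```text
time: 3.5
tool_pos: [0.5139, -0.0214, 0.0396]
tool_rot: [0.0, 0.997, 0.081, 0.001]
contact_force: [0.1, 0.2, 3.9]
gripper_width: 0.358
t 3.5 pos [ 0.5139 -0.0214  0.0396] yaw 9.29 F [0.1 0.2 3.9] w 0.358
d [ 0.0004 -0.0001 -0.0004] a [ 0.0004 -0.0012 -0.0002]
```

```bash
python3 -m handwheel '[{"dx":0,"dy":0,"dz":-0.015,"ax":0,"ay":0,"az":0},{"dx":0,"dy":0,"dz":-0.05,"ax":0,"ay":0,"az":0},{"dx":0,"dy":0,"dz":-0.1,"ax":0,"ay":0,"az":0},{"dx":0,"dy":0,"dz":-0.13,"ax":0,"ay":0,"az":0},{"dx":0,"dy":0,"dz":-0.13,"ax":0,"ay":0,"az":0}]' 255; python3 calc.py .5525 -.2406 .16 -16.95
```

```text
time: 4.12
tool_pos: [0.5152, -0.0216, 0.1727]
tool_rot: [0.001, 0.997, 0.081, 0.003]
contact_force: [-0.7, -0.4, -0.0]
gripper_width: 0.357
t 4.12 pos [ 0.5152 -0.0216  0.1727] yaw 9.29 F [-0.7 -0.4 -0. ] w 0.357
d [0.0014 0.2221 0.0132] a [ 0.0008 -0.0066  0.458 ]
```

```bash
python3 -m handwheel '[{"dx":0,"dy":0.045,"dz":0,"ax":0,"ay":0,"az":0.1},{"dx":0,"dy":0.1,"dz":0,"ax":0,"ay":0,"az":0.22},{"dx":0,"dy":0.155,"dz":0,"ax":0,"ay":0,"az":0.34},{"dx":0,"dy":0.2,"dz":0,"ax":0,"ay":0,"az":0.43},{"dx":0.001,"dy":0.222,"dz":0,"ax":0,"ay":0,"az":0.458}]' 255; python3 -m handwheel '[{"dx":0,"dy":0,"dz":0,"ax":0,"ay":0,"az":0},{"dx":0,"dy":0,"dz":0,"ax":0,"ay":0,"az":0}]' 255;python3 calc.py .5525 -.2406 .08 -16.95;  python3 - <<'E'
from plant import manip
import cv2
for n in ("scene","top"):
  i=manip.grab_frame(n)["image"]; cv2.imwrite(f"pics/{n}3.png",i)
E
```

```text
time: 4.75
tool_pos: [0.5491, -0.2417, 0.1669]
tool_rot: [-0.001, 0.989, -0.149, -0.002]
contact_force: [1.1, 0.6, -0.6]
gripper_width: 0.357
time: 5.0
tool_pos: [0.5498, -0.2389, 0.1681]
tool_rot: [-0.001, 0.989, -0.147, -0.001]
contact_force: [0.4, 0.3, -0.4]
gripper_width: 0.363
t 5.0 pos [ 0.5498 -0.2389  0.1681] yaw -16.87 F [ 0.4  0.3 -0.4] w 0.363
d [0.0033 0.0009 0.0881] a [-0.001   0.0017  0.0014]
```

View pics/scene3.png

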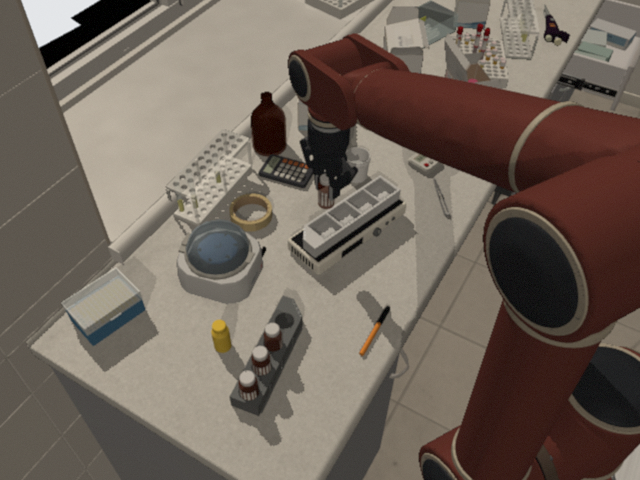

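Vial_1 hangs upright in the jaws at about (326,195), and its well at (286,320) is empty. I lower it now.

```bash
python3 -m handwheel '[{"dx":0.003,"dy":0.0005,"dz":0.025,"ax":0,"ay":0,"az":0},{"dx":0.003,"dy":0.0005,"dz":0.055,"ax":0,"ay":0,"az":0},{"dx":0.003,"dy":0.0005,"dz":0.075,"ax":0,"ay":0,"az":0},{"dx":0.003,"dy":0.0005,"dz":0.081,"ax":0,"ay":0,"az":0},{"dx":0.003,"dy":0.0005,"dz":0.081,"ax":0,"ay":0,"az":0}]' 255; python3 calc.py .5525 -.2406 .0776 -16.95;  python3 - <<'E'
from plant import manip
import cv2
i=manip.grab_frame("scene")["image"]; cv2.imwrite("pics/s4.png",cv2.resize(i[100:300,250:450],None,fx=3,fy=3))
E
```

```text
time: 5.72
tool_pos: [0.5531, -0.2414, 0.0882]
tool_rot: [0.0, 0.989, -0.147, 0.0]
contact_force: [-0.5, -0.7, -0.4]
gripper_width: 0.362
t 5.72 pos [ 0.5531 -0.2414  0.0882] yaw -16.93 F [-0.5 -0.7 -0.4] w 0.362
d [-0.0008 -0.0006  0.0106] a [-0.     -0.0002  0.0003]
```

View pics/s4.png

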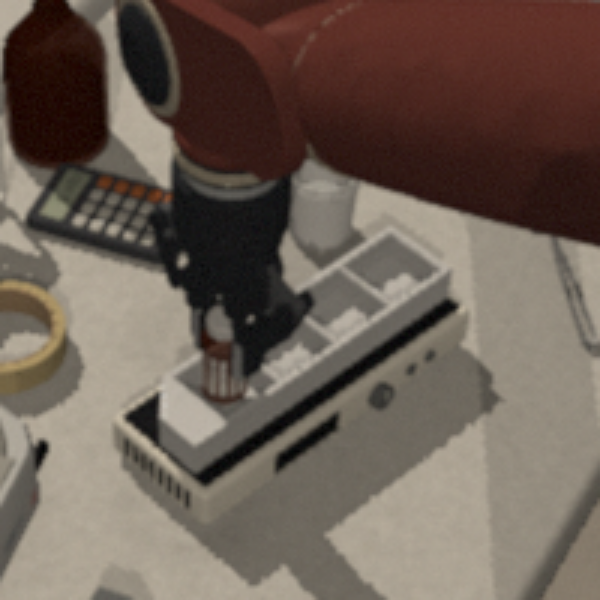

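The vial is in bay 1, 10 mm above the floor. I lower it the last bit in small steps.

```bash
python3 -m handwheel '[{"dx":0,"dy":0,"dz":0.004,"ax":0,"ay":0,"az":0},{"dx":0,"dy":0,"dz":0.008,"ax":0,"ay":0,"az":0},{"dx":0,"dy":0,"dz":0.0095,"ax":0,"ay":0,"az":0},{"dx":0,"dy":0,"dz":0.0105,"ax":0,"ay":0,"az":0},{"dx":0,"dy":0,"dz":0.0105,"ax":0,"ay":0,"az":0}]' 255; python3 calc.py .5525 -.2406 .0776 -16.95
```

```text
time: 6.4
tool_pos: [0.553, -0.2417, 0.0777]
tool_rot: [0.0, 0.989, -0.147, 0.0]
contact_force: [0.3, 0.3, 0.7]
gripper_width: 0.359
t 6.4 pos [ 0.553  -0.2417  0.0777] yaw -16.95 F [0.3 0.3 0.7] w 0.359
d [-0.0008 -0.0009  0.0001] a [ 0.0001 -0.0002 -0.0001]
```

```bash
python3 -m handwheel '[{"dx":0,"dy":0,"dz":0.0005,"ax":0,"ay":0,"az":0},{"dx":0,"dy":0,"dz":0.001,"ax":0,"ay":0,"az":0},{"dx":0,"dy":0,"dz":0.001,"ax":0,"ay":0,"az":0}]' 255; python3 -m handwheel '[{"dx":0,"dy":0,"dz":0.001,"ax":0,"ay":0,"az":0},{"dx":0,"dy":0,"dz":0.001,"ax":0,"ay":0,"az":0}]' 255
```

```text
time: 6.78
tool_pos: [0.5531, -0.2418, 0.0776]
tool_rot: [0.0, 0.989, -0.147, 0.0]
contact_force: [-4.0, 1.4, 7.0]
gripper_width: 0.362
time: 7.02
tool_pos: [0.5532, -0.2418, 0.0776]
tool_rot: [0.0, 0.989, -0.147, 0.0]
contact_force: [-4.8, 2.3, 9.9]
gripper_width: 0.359
```

Floor contact at 10 N, at the predicted height. I release gently, then rise.

```bash
python3 -m handwheel '[{"dx":0,"dy":0,"dz":-0.001,"ax":0,"ay":0,"az":0},{"dx":0,"dy":0,"dz":-0.001,"ax":0,"ay":0,"az":0},{"dx":0,"dy":0,"dz":-0.001,"ax":0,"ay":0,"az":0}]' 110; python3 -m handwheel '[{"dx":0,"dy":0,"dz":0,"ax":0,"ay":0,"az":0},{"dx":0,"dy":0,"dz":-0.03,"ax":0,"ay":0,"az":0},{"dx":0,"dy":0,"dz":-0.08,"ax":0,"ay":0,"az":0},{"dx":0,"dy":0,"dz":-0.09,"ax":0,"ay":0,"az":0}]' 30;  python3 calc.py .5056 .0302 .16 9.3;python3 - <<'E'
from plant import manip
import cv2
i=manip.grab_frame("scene")["image"]; cv2.imwrite("pics/s5.png",cv2.resize(i[100:300,250:450],None,fx=3,fy=3))
E
```

```text
time: 7.4
tool_pos: [0.5527, -0.2415, 0.076]
tool_rot: [-0.0, 0.989, -0.147, -0.0]
contact_force: [0.1, 0.6, 0.2]
gripper_width: 0.568
time: 7.9
tool_pos: [0.555, -0.2428, 0.1712]
tool_rot: [0.001, 0.989, -0.147, 0.004]
contact_force: [0.3, -0.6, 1.2]
gripper_width: 0.883
t 7.9 pos [ 0.555  -0.2428  0.1712] yaw -16.95 F [ 0.3 -0.6  1.2] w 0.883
d [-0.127  -0.2468  0.0098] a [ 0.0035 -0.007  -0.4582]
```

View pics/s5.png

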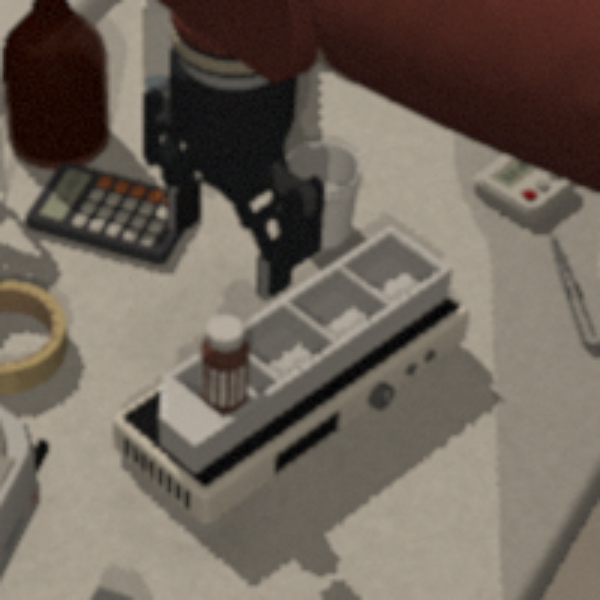

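Vial_1 stands upright in bay 1, nearest the cut corner. On to vial_2.

```bash
python3 -m handwheel '[{"dx":-0.127,"dy":-0.2468,"dz":0,"ax":0,"ay":0,"az":-0.458},{"dx":-0.127,"dy":-0.2468,"dz":0,"ax":0,"ay":0,"az":-0.458},{"dx":-0.127,"dy":-0.2468,"dz":0,"ax":0,"ay":0,"az":-0.458},{"dx":-0.127,"dy":-0.2468,"dz":0,"ax":0,"ay":0,"az":-0.458},{"dx":-0.127,"dy":-0.2468,"dz":0,"ax":0,"ay":0,"az":-0.458}]' 30; python3 -m handwheel '[{"dx":0,"dy":0,"dz":0,"ax":0,"ay":0,"az":0},{"dx":0,"dy":0,"dz":0,"ax":0,"ay":0,"az":0}]' 0; python3 calc.py .5056 .0302 .04 9.3
```

```text
time: 8.57
tool_pos: [0.5015, 0.0342, 0.1646]
tool_rot: [-0.0, 0.997, 0.082, -0.001]
contact_force: [0.6, -0.1, -0.5]
gripper_width: 0.879
time: 8.82
tool_pos: [0.5031, 0.0309, 0.1655]
tool_rot: [0.0, 0.997, 0.081, -0.001]
contact_force: [-1.1, -1.3, -0.7]
gripper_width: 1.0
t 8.82 pos [0.5031 0.0309 0.1655] yaw 9.27 F [-1.1 -1.3 -0.7] w 1.0
d [0.0026 0.0011 0.1255] a [ 0.0001  0.0014 -0.0005]
```

```bash
python3 -m handwheel '[{"dx":0.002,"dy":0.001,"dz":0.05,"ax":0,"ay":0,"az":0},{"dx":0.002,"dy":0.001,"dz":0.062,"ax":0,"ay":0,"az":0},{"dx":0.002,"dy":0.001,"dz":0.062,"ax":0,"ay":0,"az":0},{"dx":0.002,"dy":0.001,"dz":0.062,"ax":0,"ay":0,"az":0}]' 0; python3 calc.py .5056 .0302 .04 9.3
```

```text
time: 9.32
tool_pos: [0.5067, 0.0303, 0.1061]
tool_rot: [0.0, 0.997, 0.081, 0.001]
contact_force: [0.2, -0.3, 0.1]
gripper_width: 1.001
t 9.32 pos [0.5067 0.0303 0.1061] yaw 9.25 F [ 0.2 -0.3  0.1] w 1.001
d [-0.0012 -0.0001  0.0661] a [ 0.0006 -0.0024 -0.001 ]
```

```bash
python3 -m handwheel '[{"dx":-0.0006,"dy":0,"dz":0.03,"ax":0,"ay":0,"az":0},{"dx":-0.0006,"dy":0,"dz":0.058,"ax":0,"ay":0,"az":0},{"dx":-0.0006,"dy":0,"dz":0.065,"ax":0,"ay":0,"az":0},{"dx":-0.0006,"dy":0,"dz":0.065,"ax":0,"ay":0,"az":0},{"dx":-0.0006,"dy":0,"dz":0.065,"ax":0,"ay":0,"az":0}]' 0; python3 calc.py .5056 .0302 .04 9.3
python3 -m handwheel '[{"dx":0,"dy":0,"dz":0,"ax":0,"ay":0,"az":0},{"dx":0,"dy":0,"dz":0,"ax":0,"ay":0,"az":0},{"dx":0,"dy":0,"dz":0,"ax":0,"ay":0,"az":0},{"dx":0,"dy":0,"dz":0,"ax":0,"ay":0,"az":0},{"dx":0,"dy":0,"dz":0,"ax":0,"ay":0,"az":0}]' 255
```

```text
time: 9.95
tool_pos: [0.5063, 0.0306, 0.0413]
tool_rot: [0.0, 0.997, 0.081, 0.002]
contact_force: [0.4, 0.2, 0.3]
gripper_width: 1.001
t 9.95 pos [0.5063 0.0306 0.0413] yaw 9.29 F [0.4 0.2 0.3] w 1.001
d [-0.0008  0.0003  0.0013] a [ 0.0008 -0.003  -0.0001]
time: 10.58
tool_pos: [0.5052, 0.0307, 0.04]
tool_rot: [0.0, 0.997, 0.081, 0.0]
contact_force: [-1.4, -0.4, 4.4]
gripper_width: 0.36
```

```bash
python3 -m handwheel '[{"dx":0,"dy":0,"dz":-0.015,"ax":0,"ay":0,"az":0},{"dx":0,"dy":0,"dz":-0.05,"ax":0,"ay":0,"az":0},{"dx":0,"dy":0,"dz":-0.1,"ax":0,"ay":0,"az":0},{"dx":0,"dy":0,"dz":-0.15,"ax":0,"ay":0,"az":0},{"dx":0,"dy":0,"dz":-0.15,"ax":0,"ay":0,"az":0}]' 255; python3 calc.py .5365 -.2932 .18 -16.95
```

```text
time: 11.2
tool_pos: [0.508, 0.0305, 0.1958]
tool_rot: [0.001, 0.997, 0.081, 0.005]
contact_force: [0.3, -0.7, -1.3]
gripper_width: 0.363
t 11.2 pos [0.508  0.0305 0.1958] yaw 9.29 F [ 0.3 -0.7 -1.3] w 0.363
d [-0.0243  0.3241  0.0164] a [ 1.00e-04 -1.10e-02  4.58e-01]
```

```bash
python3 -m handwheel '[{"dx":-0.003,"dy":0.045,"dz":0,"ax":0,"ay":0,"az":0.07},{"dx":-0.008,"dy":0.1,"dz":0,"ax":0,"ay":0,"az":0.15},{"dx":-0.012,"dy":0.16,"dz":0,"ax":0,"ay":0,"az":0.24},{"dx":-0.016,"dy":0.22,"dz":0,"ax":0,"ay":0,"az":0.33},{"dx":-0.02,"dy":0.275,"dz":0,"ax":0,"ay":0,"az":0.41}]' 255; python3 calc.py .5365 -.2932 .19 -16.95
```

```text
time: 11.82
tool_pos: [0.5287, -0.2455, 0.1881]
tool_rot: [-0.0, 0.992, -0.125, -0.001]
contact_force: [0.3, -0.1, -0.2]
gripper_width: 0.362
t 11.82 pos [ 0.5287 -0.2455  0.1881] yaw -14.39 F [ 0.3 -0.1 -0.2] w 0.362
d [ 0.0194  0.0442 -0.002 ] a [-0.0007  0.0019  0.0447]
```

```bash
python3 -m handwheel '[{"dx":0.01,"dy":0.03,"dz":0,"ax":0,"ay":0,"az":0.03},{"dx":0.018,"dy":0.043,"dz":0,"ax":0,"ay":0,"az":0.0447},{"dx":0.018,"dy":0.043,"dz":0,"ax":0,"ay":0,"az":0.0447},{"dx":0.018,"dy":0.043,"dz":0,"ax":0,"ay":0,"az":0.0447}]' 255; python3 calc.py .5365 -.2932 .09 -16.95
```

```text
time: 12.32
tool_pos: [0.5364, -0.2886, 0.1891]
tool_rot: [-0.0, 0.989, -0.145, -0.0]
contact_force: [0.2, 0.6, -1.0]
gripper_width: 0.363
t 12.32 pos [ 0.5364 -0.2886  0.1891] yaw -16.68 F [ 0.2  0.6 -1. ] w 0.363
d [0.0015 0.0045 0.0991] a [-0.0007  0.0009  0.0048]
```

```bash
python3 -m handwheel '[{"dx":0.0015,"dy":0.004,"dz":0.005,"ax":0,"ay":0,"az":0.004},{"dx":0.0015,"dy":0.004,"dz":0.03,"ax":0,"ay":0,"az":0.004},{"dx":0.0015,"dy":0.004,"dz":0.05,"ax":0,"ay":0,"az":0.004},{"dx":0.0015,"dy":0.004,"dz":0.05,"ax":0,"ay":0,"az":0.004}]' 255; python3 calc.py .5365 -.2932 .088 -16.95
```

```text
time: 12.82
tool_pos: [0.5353, -0.2929, 0.1366]
tool_rot: [-0.001, 0.989, -0.148, -0.002]
contact_force: [0.2, 0.0, -0.3]
gripper_width: 0.357
t 12.82 pos [ 0.5353 -0.2929  0.1366] yaw -16.97 F [ 0.2  0.  -0.3] w 0.357
d [0.0015 0.     0.0486] a [-0.0016  0.0049 -0.0003]
```

```bash
python3 -m handwheel '[{"dx":0.001,"dy":0,"dz":0.02,"ax":0,"ay":0,"az":0},{"dx":0.001,"dy":0,"dz":0.042,"ax":0,"ay":0,"az":0},{"dx":0.001,"dy":0,"dz":0.048,"ax":0,"ay":0,"az":0},{"dx":0.001,"dy":0,"dz":0.048,"ax":0,"ay":0,"az":0},{"dx":0.001,"dy":0,"dz":0.048,"ax":0,"ay":0,"az":0}]' 255; python3 calc.py .5365 -.2932 .078 -16.95;  python3 - <<'E'
from plant import manip
import cv2
i=manip.grab_frame("scene")["image"]; cv2.imwrite("pics/s6.png",cv2.resize(i[100:300,250:450],None,fx=3,fy=3))
E
```

```text
time: 13.45
tool_pos: [0.5382, -0.2949, 0.0923]
tool_rot: [0.0, 0.989, -0.148, 0.001]
contact_force: [-0.5, 1.1, 0.1]
gripper_width: 0.361
t 13.45 pos [ 0.5382 -0.2949  0.0923] yaw -16.99 F [-0.5  1.1  0.1] w 0.361
d [-0.0021 -0.0011  0.0143] a [ 0.0004 -0.0013 -0.0008]
```

View pics/s6.png

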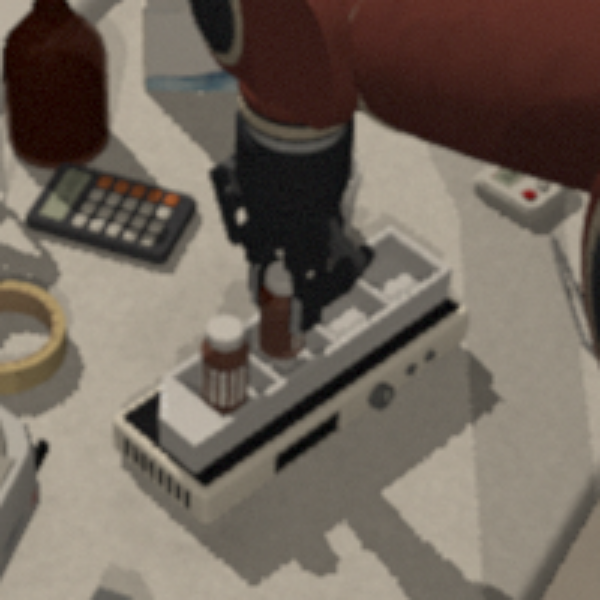

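```bash
python3 -m handwheel '[{"dx":-0.001,"dy":-0.001,"dz":0.003,"ax":0,"ay":0,"az":0},{"dx":-0.001,"dy":-0.001,"dz":0.007,"ax":0,"ay":0,"az":0},{"dx":-0.001,"dy":-0.001,"dz":0.009,"ax":0,"ay":0,"az":0},{"dx":-0.001,"dy":-0.001,"dz":0.01,"ax":0,"ay":0,"az":0},{"dx":-0.001,"dy":-0.001,"dz":0.01,"ax":0,"ay":0,"az":0}]' 255; python3 calc.py .5365 -.2932 .078 -16.95
```

```text
time: 14.12
tool_pos: [0.537, -0.2932, 0.0813]
tool_rot: [-0.0, 0.989, -0.148, -0.0]
contact_force: [-0.3, 0.2, -0.1]
gripper_width: 0.362
t 14.12 pos [ 0.537  -0.2932  0.0813] yaw -16.99 F [-0.3  0.2 -0.1] w 0.362
d [-0.0005  0.0001  0.0033] a [-0.0001  0.0002 -0.0008]
```

```bash
python3 -m handwheel '[{"dx":0,"dy":0,"dz":0.0015,"ax":0,"ay":0,"az":0},{"dx":0,"dy":0,"dz":0.003,"ax":0,"ay":0,"az":0},{"dx":0,"dy":0,"dz":0.004,"ax":0,"ay":0,"az":0},{"dx":0,"dy":0,"dz":0.004,"ax":0,"ay":0,"az":0}]' 255
```

```text
time: 14.62
tool_pos: [0.5372, -0.2934, 0.0781]
tool_rot: [0.0, 0.989, -0.148, 0.0]
contact_force: [-1.1, 0.7, 3.7]
gripper_width: 0.36
```

Floor contact (3.7 N) at the expected height. I release and look.

```bash
python3 -m handwheel '[{"dx":0,"dy":0,"dz":0,"ax":0,"ay":0,"az":0},{"dx":0,"dy":0,"dz":0,"ax":0,"ay":0,"az":0},{"dx":0,"dy":0,"dz":0,"ax":0,"ay":0,"az":0}]' 110; python3 -m handwheel '[{"dx":0,"dy":0,"dz":0,"ax":0,"ay":0,"az":0},{"dx":0,"dy":0,"dz":-0.03,"ax":0,"ay":0,"az":0},{"dx":0,"dy":0,"dz":-0.08,"ax":0,"ay":0,"az":0},{"dx":0,"dy":0,"dz":-0.09,"ax":0,"ay":0,"az":0}]' 30;  python3 calc.py .4973 .0812 .16 9.3;python3 - <<'E'
from plant import manip
import cv2
i=manip.grab_frame("scene")["image"]; cv2.imwrite("pics/s7.png",cv2.resize(i[100:300,250:450],None,fx=3,fy=3))
E
```

```text
time: 15.0
tool_pos: [0.537, -0.2932, 0.0772]
tool_rot: [-0.0, 0.989, -0.148, -0.0]
contact_force: [0.7, -0.3, 0.2]
gripper_width: 0.569
time: 15.5
tool_pos: [0.5391, -0.2948, 0.1724]
tool_rot: [0.002, 0.989, -0.148, 0.004]
contact_force: [0.6, 0.0, 0.1]
gripper_width: 0.886
t 15.5 pos [ 0.5391 -0.2948  0.1724] yaw -16.99 F [0.6 0.  0.1] w 0.886
d [-0.1499 -0.3474  0.0104] a [ 0.0042 -0.0068 -0.4589]
```

View pics/s7.png

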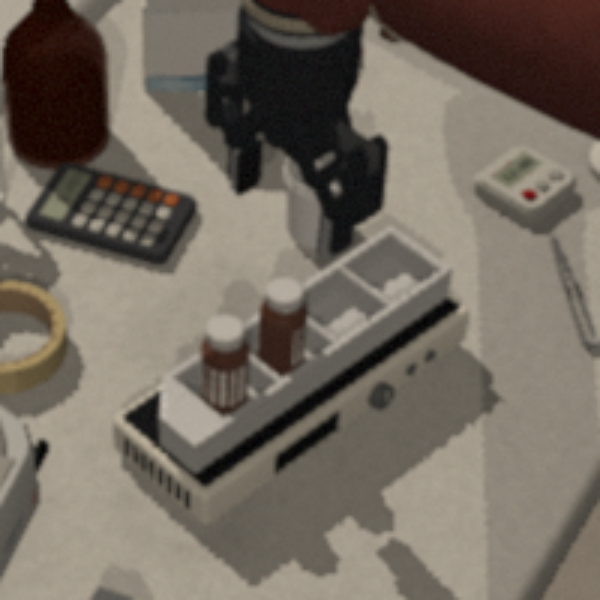

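Vials 1 and 2 stand upright in bays 1 and 2. On to vial_3.

```bash
python3 -m handwheel '[{"dx":-0.1499,"dy":-0.3474,"dz":0,"ax":0,"ay":0,"az":-0.459},{"dx":-0.1499,"dy":-0.3474,"dz":0,"ax":0,"ay":0,"az":-0.459},{"dx":-0.1499,"dy":-0.3474,"dz":0,"ax":0,"ay":0,"az":-0.459},{"dx":-0.1499,"dy":-0.3474,"dz":0,"ax":0,"ay":0,"az":-0.459},{"dx":-0.1499,"dy":-0.3474,"dz":0,"ax":0,"ay":0,"az":-0.459}]' 30; python3 calc.py .4973 .0812 .16 9.3
```

```text
time: 16.18
tool_pos: [0.5011, 0.0192, 0.1658]
tool_rot: [-0.0, 0.997, 0.081, -0.001]
contact_force: [0.5, 0.2, 0.1]
gripper_width: 0.885
t 16.18 pos [0.5011 0.0192 0.1658] yaw 9.28 F [0.5 0.2 0.1] w 0.885
d [ 0.0063 -0.0618  0.0058] a [-0.0007  0.0019 -0.0004]
```

```bash
python3 -m handwheel '[{"dx":0.005,"dy":-0.0618,"dz":0,"ax":0,"ay":0,"az":0},{"dx":0.005,"dy":-0.0618,"dz":0,"ax":0,"ay":0,"az":0},{"dx":0.005,"dy":-0.0618,"dz":0,"ax":0,"ay":0,"az":0},{"dx":0.005,"dy":-0.0618,"dz":0,"ax":0,"ay":0,"az":0}]' 0; python3 calc.py .4973 .0812 .04 9.3
```

```text
time: 16.68
tool_pos: [0.4974, 0.0778, 0.1668]
tool_rot: [0.0, 0.997, 0.08, -0.001]
contact_force: [0.2, -1.1, 0.1]
gripper_width: 0.996
t 16.68 pos [0.4974 0.0778 0.1668] yaw 9.19 F [ 0.2 -1.1  0.1] w 0.996
d [ 0.0006 -0.0034  0.1268] a [ 0.0001  0.0011 -0.002 ]
```

```bash
python3 -m handwheel '[{"dx":0.0005,"dy":-0.003,"dz":0.04,"ax":0,"ay":0,"az":-0.001},{"dx":0.0005,"dy":-0.003,"dz":0.062,"ax":0,"ay":0,"az":-0.001},{"dx":0.0005,"dy":-0.003,"dz":0.062,"ax":0,"ay":0,"az":-0.001},{"dx":0.0005,"dy":-0.003,"dz":0.062,"ax":0,"ay":0,"az":-0.001}]' 0; python3 calc.py .4973 .0812 .04 9.3
```

```text
time: 17.18
tool_pos: [0.4983, 0.0813, 0.1065]
tool_rot: [0.0, 0.997, 0.081, 0.001]
contact_force: [0.5, 0.0, 0.2]
gripper_width: 1.001
t 17.18 pos [0.4983 0.0813 0.1065] yaw 9.27 F [0.5 0.  0.2] w 1.001
d [-0.0011 -0.0001  0.0665] a [ 0.0002 -0.0014 -0.0005]
```

```bash
python3 -m handwheel '[{"dx":-0.0006,"dy":0,"dz":0.03,"ax":0,"ay":0,"az":0},{"dx":-0.0006,"dy":0,"dz":0.058,"ax":0,"ay":0,"az":0},{"dx":-0.0006,"dy":0,"dz":0.0655,"ax":0,"ay":0,"az":0},{"dx":-0.0006,"dy":0,"dz":0.0655,"ax":0,"ay":0,"az":0},{"dx":-0.0006,"dy":0,"dz":0.0655,"ax":0,"ay":0,"az":0}]' 0; python3 calc.py .4973 .0812 .04 9.3
python3 -m handwheel '[{"dx":0,"dy":0,"dz":0,"ax":0,"ay":0,"az":0},{"dx":0,"dy":0,"dz":0,"ax":0,"ay":0,"az":0},{"dx":0,"dy":0,"dz":0,"ax":0,"ay":0,"az":0},{"dx":0,"dy":0,"dz":0,"ax":0,"ay":0,"az":0},{"dx":0,"dy":0,"dz":0,"ax":0,"ay":0,"az":0}]' 255
```

```text
time: 17.8
tool_pos: [0.4983, 0.082, 0.0418]
tool_rot: [0.0, 0.997, 0.082, 0.002]
contact_force: [0.1, -0.2, 0.0]
gripper_width: 0.999
t 17.8 pos [0.4983 0.082  0.0418] yaw 9.36 F [ 0.1 -0.2  0. ] w 0.999
d [-0.0011  0.0006  0.0017] a [ 0.0004 -0.003   0.001 ]
time: 18.42
tool_pos: [0.4973, 0.082, 0.0405]
tool_rot: [0.0, 0.997, 0.082, 0.0]
contact_force: [-0.4, -0.9, 3.1]
gripper_width: 0.361
```

Held, so contact in the bay is expected at TCP z ≈ 0.0785. I lift.

```bash
python3 -m handwheel '[{"dx":0,"dy":0,"dz":-0.015,"ax":0,"ay":0,"az":0},{"dx":0,"dy":0,"dz":-0.05,"ax":0,"ay":0,"az":0},{"dx":0,"dy":0,"dz":-0.1,"ax":0,"ay":0,"az":0},{"dx":0,"dy":0,"dz":-0.15,"ax":0,"ay":0,"az":0},{"dx":0,"dy":0,"dz":-0.15,"ax":0,"ay":0,"az":0}]' 255; python3 calc.py .5205 -.3458 .19 -16.95
```

```text
time: 19.05
tool_pos: [0.4998, 0.0821, 0.1964]
tool_rot: [0.0, 0.997, 0.082, 0.005]
contact_force: [-0.1, -0.3, -1.0]
gripper_width: 0.365
t 19.05 pos [0.4998 0.0821 0.1964] yaw 9.37 F [-0.1 -0.3 -1. ] w 0.365
d [-0.0494  0.4256  0.0065] a [-0.0009 -0.0108  0.4594]
```

```bash
python3 -m handwheel '[{"dx":-0.005,"dy":0.045,"dz":0,"ax":0,"ay":0,"az":0.05},{"dx":-0.012,"dy":0.1,"dz":0,"ax":0,"ay":0,"az":0.11},{"dx":-0.019,"dy":0.16,"dz":0,"ax":0,"ay":0,"az":0.17},{"dx":-0.026,"dy":0.22,"dz":0,"ax":0,"ay":0,"az":0.24},{"dx":-0.033,"dy":0.28,"dz":0,"ax":0,"ay":0,"az":0.3}]' 255; python3 calc.py .5205 -.3458 .19 -16.95
```

```text
time: 19.68
tool_pos: [0.509, -0.2012, 0.1891]
tool_rot: [-0.0, 0.998, -0.069, -0.001]
contact_force: [1.4, 0.0, -0.2]
gripper_width: 0.362
t 19.68 pos [ 0.509  -0.2012  0.1891] yaw -7.95 F [ 1.4  0.  -0.2] w 0.362
d [ 0.0314  0.1416 -0.0011] a [-0.0007  0.0013  0.1571]
```

```bash
python3 -m handwheel '[{"dx":0.012,"dy":0.055,"dz":0,"ax":0,"ay":0,"az":0.06},{"dx":0.023,"dy":0.105,"dz":0,"ax":0,"ay":0,"az":0.12},{"dx":0.03,"dy":0.137,"dz":0,"ax":0,"ay":0,"az":0.155},{"dx":0.03,"dy":0.139,"dz":0,"ax":0,"ay":0,"az":0.157},{"dx":0.03,"dy":0.139,"dz":0,"ax":0,"ay":0,"az":0.157}]' 255; python3 calc.py .5205 -.3458 .088 -16.95
```

```text
time: 20.3
tool_pos: [0.5201, -0.3406, 0.189]
tool_rot: [-0.001, 0.989, -0.146, -0.001]
contact_force: [0.9, 0.3, -0.7]
gripper_width: 0.359
t 20.3 pos [ 0.5201 -0.3406  0.189 ] yaw -16.81 F [ 0.9  0.3 -0.7] w 0.359
d [0.0021 0.005  0.101 ] a [-0.0012  0.0018  0.0024]
```

```bash
python3 -m handwheel '[{"dx":0.0015,"dy":0.004,"dz":0.01,"ax":0,"ay":0,"az":0.002},{"dx":0.0015,"dy":0.004,"dz":0.035,"ax":0,"ay":0,"az":0.002},{"dx":0.0015,"dy":0.004,"dz":0.052,"ax":0,"ay":0,"az":0.002},{"dx":0.0015,"dy":0.004,"dz":0.052,"ax":0,"ay":0,"az":0.002}]' 255; python3 calc.py .5205 -.3458 .088 -16.95
```

```text
time: 20.8
tool_pos: [0.5198, -0.3441, 0.1354]
tool_rot: [-0.001, 0.989, -0.147, -0.002]
contact_force: [-0.2, 0.0, 0.1]
gripper_width: 0.361
t 20.8 pos [ 0.5198 -0.3441  0.1354] yaw -16.89 F [-0.2  0.   0.1] w 0.361
d [0.0013 0.0015 0.0474] a [-0.0018  0.0042  0.001 ]
```

```bash
python3 -m handwheel '[{"dx":0,"dy":0.001,"dz":0.02,"ax":0,"ay":0,"az":0},{"dx":0,"dy":0.001,"dz":0.042,"ax":0,"ay":0,"az":0},{"dx":0,"dy":0.001,"dz":0.048,"ax":0,"ay":0,"az":0},{"dx":0,"dy":0.001,"dz":0.048,"ax":0,"ay":0,"az":0},{"dx":0,"dy":0.001,"dz":0.048,"ax":0,"ay":0,"az":0}]' 255; python3 calc.py .5205 -.3458 .0785 -16.95
```

```text
time: 21.42
tool_pos: [0.5211, -0.347, 0.0908]
tool_rot: [0.0, 0.989, -0.147, 0.001]
contact_force: [0.4, -0.4, -0.7]
gripper_width: 0.363
t 21.43 pos [ 0.5211 -0.347   0.0908] yaw -16.94 F [ 0.4 -0.4 -0.7] w 0.363
d [-0.0009 -0.001   0.0123] a [ 0.0005 -0.0013  0.0002]
```

```bash
python3 -m handwheel '[{"dx":0,"dy":0,"dz":0.003,"ax":0,"ay":0,"az":0},{"dx":0,"dy":0,"dz":0.007,"ax":0,"ay":0,"az":0},{"dx":0,"dy":0,"dz":0.009,"ax":0,"ay":0,"az":0},{"dx":0,"dy":0,"dz":0.009,"ax":0,"ay":0,"az":0},{"dx":0,"dy":0,"dz":0.009,"ax":0,"ay":0,"az":0}]' 255; python3 calc.py .5205 -.3458 .0785 -16.95; python3 - <<'E'
from plant import manip
import cv2
i=manip.grab_frame("scene")["image"]; cv2.imwrite("pics/s8.png",cv2.resize(i[100:300,250:450],None,fx=3,fy=3))
E
```

```text
time: 22.05
tool_pos: [0.5206, -0.3466, 0.081]
tool_rot: [0.0, 0.989, -0.147, 0.0]
contact_force: [-0.5, 0.3, -1.4]
gripper_width: 0.363
t 22.05 pos [ 0.5206 -0.3466  0.081 ] yaw -16.94 F [-0.5  0.3 -1.4] w 0.363
d [-0.0004 -0.0008  0.0025] a [ 0.     -0.0001  0.0002]
```

View pics/s8.png

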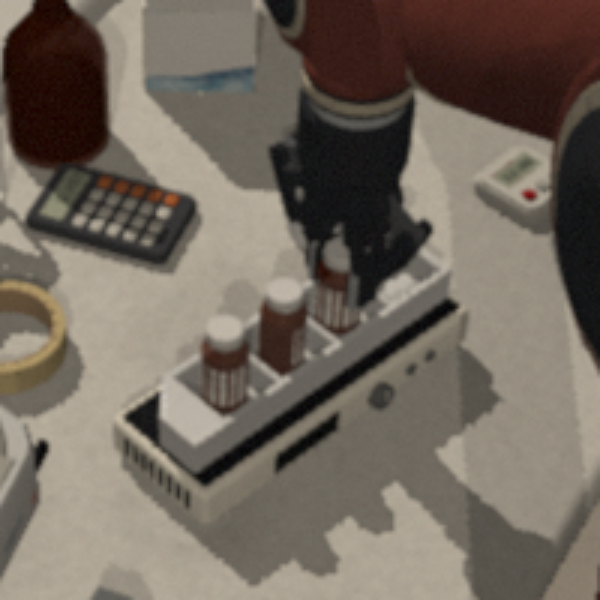

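Vial_3 is inside bay 3 at crop pixel (340,300), just above the floor.

```bash
python3 -m handwheel '[{"dx":0,"dy":0,"dz":0.0015,"ax":0,"ay":0,"az":0},{"dx":0,"dy":0,"dz":0.0025,"ax":0,"ay":0,"az":0},{"dx":0,"dy":0,"dz":0.003,"ax":0,"ay":0,"az":0},{"dx":0,"dy":0,"dz":0.003,"ax":0,"ay":0,"az":0}]' 255
```

```text
time: 22.6
tool_pos: [0.5207, -0.3467, 0.0785]
tool_rot: [0.0, 0.989, -0.147, 0.0]
contact_force: [-2.4, 0.4, 3.5]
gripper_width: 0.359
```

```bash
python3 -m handwheel '[{"dx":0,"dy":0,"dz":0,"ax":0,"ay":0,"az":0},{"dx":0,"dy":0,"dz":0,"ax":0,"ay":0,"az":0},{"dx":0,"dy":0,"dz":0,"ax":0,"ay":0,"az":0}]' 110; python3 -m handwheel '[{"dx":0,"dy":0,"dz":0,"ax":0,"ay":0,"az":0},{"dx":0,"dy":0,"dz":-0.03,"ax":0,"ay":0,"az":0},{"dx":0,"dy":0,"dz":-0.08,"ax":0,"ay":0,"az":0},{"dx":0,"dy":0,"dz":-0.09,"ax":0,"ay":0,"az":0}]' 30;  python3 calc.py .4889 .1325 .16 9.3;python3 - <<'E'
from plant import manip
import cv2
i=manip.grab_frame("scene")["image"]; cv2.imwrite("pics/s9.png",cv2.resize(i[100:300,250:450],None,fx=3,fy=3))
E
```

```text
time: 22.98
tool_pos: [0.5205, -0.3465, 0.0777]
tool_rot: [-0.0, 0.989, -0.147, -0.0]
contact_force: [0.5, -0.3, 0.1]
gripper_width: 0.565
time: 23.48
tool_pos: [0.5226, -0.3482, 0.1729]
tool_rot: [0.002, 0.989, -0.147, 0.003]
contact_force: [-0.0, -0.4, 0.2]
gripper_width: 0.882
t 23.48 pos [ 0.5226 -0.3482  0.1729] yaw -16.93 F [-0.  -0.4  0.2] w 0.882
d [-0.1723 -0.4501  0.0102] a [ 0.0048 -0.0066 -0.4578]
```

View pics/s9.png

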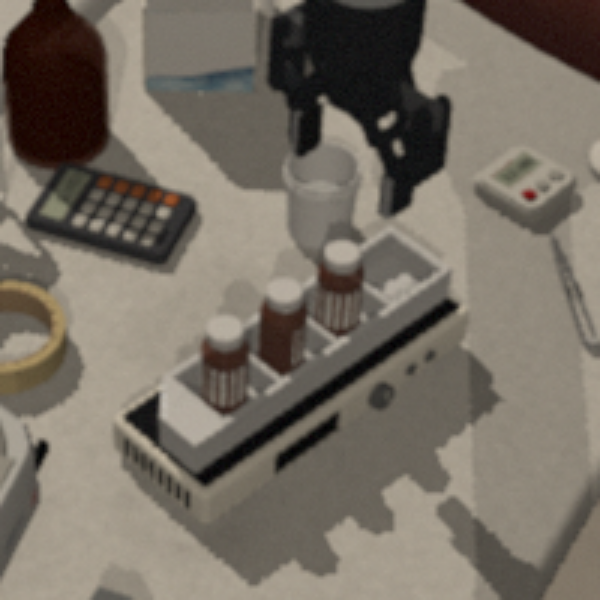

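Three vials stand upright in bays 1 to 3. On to vial_4.

```bash
python3 -m handwheel '[{"dx":-0.1723,"dy":-0.4501,"dz":0,"ax":0,"ay":0,"az":-0.458},{"dx":-0.1723,"dy":-0.4501,"dz":0,"ax":0,"ay":0,"az":-0.458},{"dx":-0.1723,"dy":-0.4501,"dz":0,"ax":0,"ay":0,"az":-0.458},{"dx":-0.1723,"dy":-0.4501,"dz":0,"ax":0,"ay":0,"az":-0.458},{"dx":-0.1723,"dy":-0.4501,"dz":0,"ax":0,"ay":0,"az":-0.458}]' 30; python3 calc.py .4889 .1325 .16 9.3
```

```text
time: 24.15
tool_pos: [0.4975, -0.0328, 0.1663]
tool_rot: [-0.0, 0.997, 0.081, -0.001]
contact_force: [0.4, -0.8, -0.2]
gripper_width: 0.88
t 24.15 pos [ 0.4975 -0.0328  0.1663] yaw 9.28 F [ 0.4 -0.8 -0.2] w 0.88
d [ 0.0182 -0.1645  0.0064] a [-0.0009  0.0018 -0.0004]
```

```bash
python3 -m handwheel '[{"dx":0.0175,"dy":-0.1645,"dz":0,"ax":0,"ay":0,"az":0},{"dx":0.0175,"dy":-0.1645,"dz":0,"ax":0,"ay":0,"az":0},{"dx":0.0175,"dy":-0.1645,"dz":0,"ax":0,"ay":0,"az":0},{"dx":0.0175,"dy":-0.1645,"dz":0,"ax":0,"ay":0,"az":0},{"dx":0.0175,"dy":-0.1645,"dz":0,"ax":0,"ay":0,"az":0}]' 0; python3 calc.py .4889 .1325 .04 9.3
```

```text
time: 24.78
tool_pos: [0.4888, 0.1298, 0.1667]
tool_rot: [0.0, 0.997, 0.081, -0.001]
contact_force: [0.2, 0.3, -0.1]
gripper_width: 0.999
t 24.77 pos [0.4888 0.1298 0.1667] yaw 9.31 F [ 0.2  0.3 -0.1] w 0.999
d [ 0.0007 -0.0027  0.1267] a [0.0004 0.002  0.0003]
```

```bash
python3 -m handwheel '[{"dx":0.0005,"dy":-0.0025,"dz":0.04,"ax":0,"ay":0,"az":0},{"dx":0.0005,"dy":-0.0025,"dz":0.062,"ax":0,"ay":0,"az":0},{"dx":0.0005,"dy":-0.0025,"dz":0.062,"ax":0,"ay":0,"az":0},{"dx":0.0005,"dy":-0.0025,"dz":0.062,"ax":0,"ay":0,"az":0}]' 0; python3 calc.py .4889 .1325 .04 9.3
```

```text
time: 25.28
tool_pos: [0.4903, 0.1321, 0.1069]
tool_rot: [0.0, 0.997, 0.08, 0.001]
contact_force: [0.2, 0.5, -0.3]
gripper_width: 1.002
t 25.27 pos [0.4903 0.1321 0.1069] yaw 9.22 F [ 0.2  0.5 -0.3] w 1.002
d [-0.0014 -0.0007  0.0669] a [ 0.0001 -0.0012 -0.0014]
```

```bash
python3 -m handwheel '[{"dx":-0.0008,"dy":-0.0002,"dz":0.03,"ax":0,"ay":0,"az":0},{"dx":-0.0008,"dy":-0.0002,"dz":0.058,"ax":0,"ay":0,"az":0},{"dx":-0.0008,"dy":-0.0002,"dz":0.066,"ax":0,"ay":0,"az":0},{"dx":-0.0008,"dy":-0.0002,"dz":0.066,"ax":0,"ay":0,"az":0},{"dx":-0.0008,"dy":-0.0002,"dz":0.066,"ax":0,"ay":0,"az":0}]' 0; python3 calc.py .4889 .1325 .04 9.3
python3 -m handwheel '[{"dx":0,"dy":0,"dz":0,"ax":0,"ay":0,"az":0},{"dx":0,"dy":0,"dz":0,"ax":0,"ay":0,"az":0},{"dx":0,"dy":0,"dz":0,"ax":0,"ay":0,"az":0},{"dx":0,"dy":0,"dz":0,"ax":0,"ay":0,"az":0},{"dx":0,"dy":0,"dz":0,"ax":0,"ay":0,"az":0}]' 255
```

```text
time: 25.9
tool_pos: [0.4901, 0.133, 0.0417]
tool_rot: [-0.0, 0.997, 0.081, 0.002]
contact_force: [-0.3, -0.6, -0.1]
gripper_width: 1.003
t 25.9 pos [0.4901 0.133  0.0417] yaw 9.3 F [-0.3 -0.6 -0.1] w 1.003
d [-0.0013  0.0003  0.0017] a [ 0.0001 -0.003  -0.    ]
time: 26.52
tool_pos: [0.489, 0.133, 0.0405]
tool_rot: [-0.0, 0.997, 0.081, 0.0]
contact_force: [-1.3, -1.2, 3.4]
gripper_width: 0.367
```

```bash
python3 -m handwheel '[{"dx":0,"dy":0,"dz":-0.015,"ax":0,"ay":0,"az":0},{"dx":0,"dy":0,"dz":-0.05,"ax":0,"ay":0,"az":0},{"dx":0,"dy":0,"dz":-0.1,"ax":0,"ay":0,"az":0},{"dx":0,"dy":0,"dz":-0.15,"ax":0,"ay":0,"az":0},{"dx":0,"dy":0,"dz":-0.15,"ax":0,"ay":0,"az":0}]' 255; python3 calc.py .5045 -.3984 .19 -16.95
```

```text
time: 27.15
tool_pos: [0.4918, 0.1333, 0.1964]
tool_rot: [-0.0, 0.997, 0.081, 0.006]
contact_force: [0.4, 0.3, 0.1]
gripper_width: 0.365
t 27.15 pos [0.4918 0.1333 0.1964] yaw 9.31 F [0.4 0.3 0.1] w 0.365
d [-0.0735  0.5267  0.0059] a [-0.002  -0.011   0.4583]
```

```bash
python3 -m handwheel '[{"dx":-0.006,"dy":0.045,"dz":0,"ax":0,"ay":0,"az":0.04},{"dx":-0.014,"dy":0.1,"dz":0,"ax":0,"ay":0,"az":0.09},{"dx":-0.022,"dy":0.158,"dz":0,"ax":0,"ay":0,"az":0.14},{"dx":-0.03,"dy":0.218,"dz":0,"ax":0,"ay":0,"az":0.19},{"dx":-0.038,"dy":0.275,"dz":0,"ax":0,"ay":0,"az":0.24}]' 255; python3 -m handwheel '[{"dx":0.003,"dy":0.058,"dz":0,"ax":0,"ay":0,"az":0.05},{"dx":0.006,"dy":0.116,"dz":0,"ax":0,"ay":0,"az":0.1},{"dx":0.01,"dy":0.17,"dz":0,"ax":0,"ay":0,"az":0.15},{"dx":0.014,"dy":0.21,"dz":0,"ax":0,"ay":0,"az":0.19},{"dx":0.018,"dy":0.225,"dz":0,"ax":0,"ay":0,"az":0.21}]' 255; python3 calc.py .5045 -.3984 .19 -16.95
```

```text
time: 27.78
tool_pos: [0.4948, -0.1463, 0.1892]
tool_rot: [-0.0, 0.999, -0.04, -0.0]
contact_force: [1.9, -0.2, -0.8]
gripper_width: 0.363
time: 28.4
tool_pos: [0.4953, -0.3719, 0.1888]
tool_rot: [-0.001, 0.989, -0.145, -0.001]
contact_force: [0.0, 0.6, -0.7]
gripper_width: 0.366
t 28.4 pos [ 0.4953 -0.3719  0.1888] yaw -16.66 F [ 0.   0.6 -0.7] w 0.366
d [ 0.0164  0.0228 -0.0012] a [-0.0009  0.0017  0.0051]
```

```bash
python3 -m handwheel '[{"dx":0.01,"dy":0.015,"dz":0,"ax":0,"ay":0,"az":0.004},{"dx":0.0155,"dy":0.022,"dz":0,"ax":0,"ay":0,"az":0.004},{"dx":0.0155,"dy":0.022,"dz":0,"ax":0,"ay":0,"az":0.004},{"dx":0.0155,"dy":0.022,"dz":0,"ax":0,"ay":0,"az":0.004}]' 255; python3 calc.py .5045 -.3984 .088 -16.95
```

```text
time: 28.9
tool_pos: [0.505, -0.395, 0.19]
tool_rot: [-0.0, 0.989, -0.145, -0.0]
contact_force: [0.3, -0.2, -1.0]
gripper_width: 0.363
t 28.9 pos [ 0.505 -0.395  0.19 ] yaw -16.65 F [ 0.3 -0.2 -1. ] w 0.363
d [0.0005 0.0034 0.102 ] a [-0.0003  0.0002  0.0053]
```

```bash
python3 -m handwheel '[{"dx":0.0005,"dy":0.003,"dz":0.01,"ax":0,"ay":0,"az":0.005},{"dx":0.0005,"dy":0.003,"dz":0.035,"ax":0,"ay":0,"az":0.005},{"dx":0.0005,"dy":0.003,"dz":0.052,"ax":0,"ay":0,"az":0.005},{"dx":0.0005,"dy":0.003,"dz":0.052,"ax":0,"ay":0,"az":0.005}]' 255; python3 calc.py .5045 -.3984 .088 -16.95
```

```text
time: 29.4
tool_pos: [0.5033, -0.3976, 0.1353]
tool_rot: [-0.001, 0.989, -0.148, -0.002]
contact_force: [0.1, 0.3, -0.8]
gripper_width: 0.365
t 29.4 pos [ 0.5033 -0.3976  0.1353] yaw -16.99 F [ 0.1  0.3 -0.8] w 0.365
d [0.0016 0.0005 0.0473] a [-0.0022  0.0041 -0.0007]
```

```bash
python3 -m handwheel '[{"dx":0,"dy":0,"dz":0.02,"ax":0,"ay":0,"az":0},{"dx":0,"dy":0,"dz":0.042,"ax":0,"ay":0,"az":0},{"dx":0,"dy":0,"dz":0.048,"ax":0,"ay":0,"az":0},{"dx":0,"dy":0,"dz":0.048,"ax":0,"ay":0,"az":0},{"dx":0,"dy":0,"dz":0.048,"ax":0,"ay":0,"az":0}]' 255; python3 calc.py .5045 -.3984 .0785 -16.95; python3 - <<'E'
from plant import manip
import cv2
i=manip.grab_frame("scene")["image"]; cv2.imwrite("pics/s10.png",cv2.resize(i[100:300,250:450],None,fx=3,fy=3))
E
```

```text
time: 30.02
tool_pos: [0.5048, -0.3993, 0.0907]
tool_rot: [0.0, 0.989, -0.148, 0.001]
contact_force: [-0.8, 0.3, 0.2]
gripper_width: 0.358
t 30.02 pos [ 0.5048 -0.3993  0.0907] yaw -16.99 F [-0.8  0.3  0.2] w 0.358
d [-0.0006 -0.0007  0.0122] a [ 0.0006 -0.0012 -0.0008]
```

View pics/s10.png

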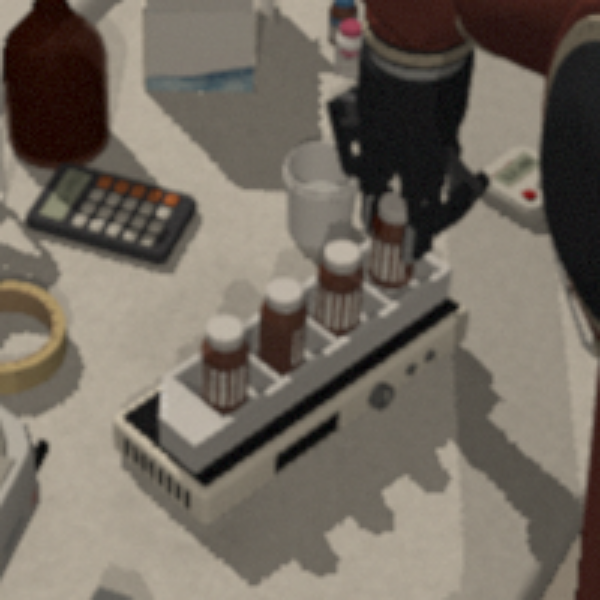

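Vial_4 is entering bay 4 at crop pixel (392,250), clear of the cup.

```bash
python3 -m handwheel '[{"dx":0,"dy":0,"dz":0.003,"ax":0,"ay":0,"az":0},{"dx":0,"dy":0,"dz":0.007,"ax":0,"ay":0,"az":0},{"dx":0,"dy":0,"dz":0.009,"ax":0,"ay":0,"az":0},{"dx":0,"dy":0,"dz":0.009,"ax":0,"ay":0,"az":0},{"dx":0,"dy":0,"dz":0.009,"ax":0,"ay":0,"az":0}]' 255; python3 -m handwheel '[{"dx":0,"dy":0,"dz":0.0015,"ax":0,"ay":0,"az":0},{"dx":0,"dy":0,"dz":0.0025,"ax":0,"ay":0,"az":0},{"dx":0,"dy":0,"dz":0.003,"ax":0,"ay":0,"az":0},{"dx":0,"dy":0,"dz":0.003,"ax":0,"ay":0,"az":0}]' 255
```

```text
time: 30.7
tool_pos: [0.5044, -0.3989, 0.081]
tool_rot: [0.0, 0.989, -0.148, 0.0]
contact_force: [0.8, -0.3, -0.6]
gripper_width: 0.367
time: 31.2
tool_pos: [0.5045, -0.399, 0.0785]
tool_rot: [0.0, 0.989, -0.148, 0.0]
contact_force: [-1.8, 1.1, 3.8]
gripper_width: 0.365
```

Floor contact. I release, rise straight up well clear, and check both views.

```bash
python3 -m handwheel '[{"dx":0,"dy":0,"dz":0,"ax":0,"ay":0,"az":0},{"dx":0,"dy":0,"dz":0,"ax":0,"ay":0,"az":0},{"dx":0,"dy":0,"dz":0,"ax":0,"ay":0,"az":0}]' 110; python3 -m handwheel '[{"dx":0,"dy":0,"dz":0,"ax":0,"ay":0,"az":0},{"dx":0,"dy":0,"dz":-0.03,"ax":0,"ay":0,"az":0},{"dx":0,"dy":0,"dz":-0.08,"ax":0,"ay":0,"az":0},{"dx":0,"dy":0,"dz":-0.14,"ax":0,"ay":0,"az":0},{"dx":0,"dy":0,"dz":-0.14,"ax":0,"ay":0,"az":0}]' 60; python3 calc.py .25 -.55 .25 -60
```

```text
time: 31.58
tool_pos: [0.5043, -0.3988, 0.0777]
tool_rot: [-0.0, 0.989, -0.148, -0.0]
contact_force: [0.3, 0.7, 0.4]
gripper_width: 0.564
time: 32.2
tool_pos: [0.507, -0.4014, 0.2261]
tool_rot: [0.004, 0.989, -0.148, 0.005]
contact_force: [0.1, -0.4, -0.3]
gripper_width: 0.765
t 32.2 pos [ 0.507  -0.4014  0.2261] yaw -16.99 F [ 0.1 -0.4 -0.3] w 0.765
d [-0.2021  0.2174 -0.025 ] a [ 0.0015 -0.0135  0.7507]
```

```bash
python3 -m handwheel '[{"dx":-0.2,"dy":0.217,"dz":-0.02,"ax":0,"ay":0,"az":0.75},{"dx":-0.2,"dy":0.217,"dz":-0.02,"ax":0,"ay":0,"az":0.75},{"dx":-0.2,"dy":0.217,"dz":-0.02,"ax":0,"ay":0,"az":0.75},{"dx":-0.2,"dy":0.217,"dz":-0.02,"ax":0,"ay":0,"az":0.75},{"dx":-0.2,"dy":0.217,"dz":-0.02,"ax":0,"ay":0,"az":0.75}]' 60; python3 - <<'E'
from h import *
from plant import manip
T=[]
for n in("top","scene"):
    f=manip.grab_frame(n); o=dict(np.load(n+"0.npz")); P=cloud(f); g=cv2.cvtColor(f["image"],6)
    T.append(f["image"])
    m=((P[...,2]>.108)&(P[...,2]<.135)&(P[...,1]<-.15)&(P[...,1]>-.5)&(P[...,0]>.4)&(P[...,0]<.66)&(g>110)).astype(np.uint8)
    k,l,st,c=cv2.connectedComponentsWithStats(m)
    for i in range(1,k):
        if st[i,4]>15:
            w=plane(f,*c[i],.12); d=w[:2]-[.5285,-.3195]; a=np.radians(73.05)
            print(n,c[i].round(0),w[:2].round(4),"z",P[l==i][:,2].mean().round(4),"block xy",round(d@[np.sin(a),-np.cos(a)],4),round(d@[np.cos(a),np.sin(a)],4))
    cv2.imwrite(f"pics/f_{n}.png",f["image"])
    if n=="top":
        D=cv2.absdiff(f["image"],o["image"]).max(2)
        for nm,(u,v,r) in dict(tape=(340,160,25),pen=(278,338,32),cup=(456,222,16)).items(): print(nm,"mean diff",D[v-r:v+r,u-r:u+r].mean().round(1))
cv2.imwrite("pics/f_crop.png",cv2.resize(T[1][100:300,250:450],None,fx=3,fy=3))
E
```

```text
time: 32.83
tool_pos: [0.2473, -0.5487, 0.2373]
tool_rot: [-0.0, 0.866, -0.501, -0.0]
contact_force: [1.3, -0.5, -0.5]
gripper_width: 0.764
top [345. 241.] [ 0.5549 -0.2417] z 0.12 block xy 0.0026 0.0821
top [373. 250.] [ 0.5383 -0.2937] z 0.12 block xy 0.0018 0.0275
top [401. 258.] [ 0.5218 -0.3472] z 0.1201 block xy 0.0017 -0.0285
top [428. 267.] [ 0.5048 -0.3993] z 0.1203 block xy 0.0006 -0.0833
tape mean diff 1.4
pen mean diff 2.2
cup mean diff 1.8
scene [381. 172.] [ 0.5059 -0.3977] z 0.1218 block xy 0.0012 -0.0814
scene [364. 184.] [ 0.5217 -0.3461] z 0.1218 block xy 0.0012 -0.0275
scene [344. 196.] [ 0.5387 -0.2927] z 0.122 block xy 0.0019 0.0286
scene [324. 209.] [ 0.5552 -0.2404] z 0.1223 block xy 0.0025 0.0835
```

View pics/f_top.png

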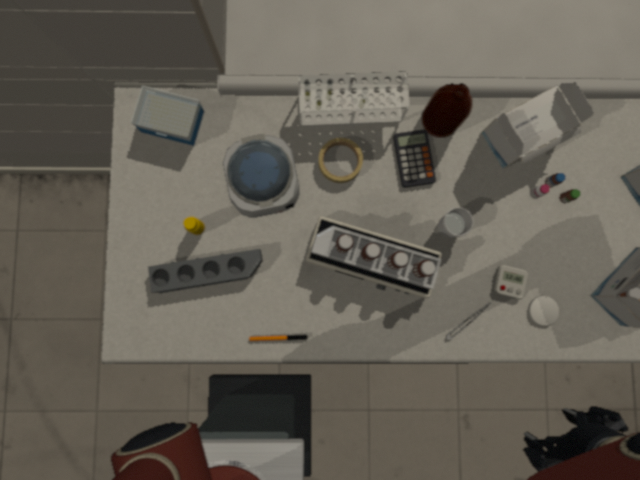

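View pics/f_crop.png

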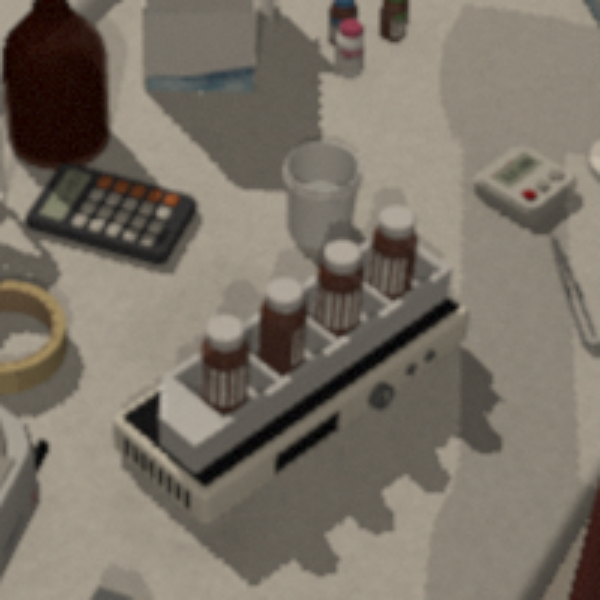

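The rack is empty. All four vials stand upright in their bays, with caps at (345,241), (373,250), (401,258) and (428,267) in the top view. The cap tops measure 0.120 m high, which is the bay floor plus 70 mm. The bystanders are unchanged and the arm is clear, so I hand in.

```bash
python3 -m handwheel '[{"dx":0,"dy":0,"dz":0,"ax":0,"ay":0,"az":0},{"dx":0,"dy":0,"dz":0,"ax":0,"ay":0,"az":0}]' 60; python3 -c "
from plant import manip
print(manip.job_done())"
```

```text
time: 33.17
tool_pos: [0.2507, -0.5472, 0.2374]
tool_rot: [-0.0, 0.867, -0.499, -0.0]
contact_force: [-0.4, 0.5, -0.3]
gripper_width: 0.768
the job is handed in; nothing more can be done
None
```

All four vials are in the chiller block in the rack's order, with vial_1 in the cut-corner bay and vials 2 to 4 following on, one to a bay. I handed the job in at about 33 s.

- **Placement:** in the last pictures each cap is within 3 mm of its bay centre. The top view puts the cap tops at 0.120 m, exactly bay floor plus vial height. The scene view reads about 2 mm higher, as it did at the start.
- **Surroundings:** the tape roll, pen and cup look unchanged in the before/after top view, and the gripper was clear of everything.
- **Forces:** the highest reading was about 11 N, when setting vial_1 on its bay floor.
- **Failed checks:** none. The first move command was refused for missing keys, before anything moved.

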